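Put the setting gauge into the bottle neck clamp

ROBOT

A 6-joint arm with a two-finger parallel gripper is mounted at the origin on a cart in front of the work surface, level with it; the furniture and walls round the work are solid. World frame = base frame: x ahead of the robot, y to its left, z up, the work surface at z = 0. Lengths are in m, angles in rad, forces in N, time in s.
With the tool pointing down it reaches from about 0.375 to 0.9 m from the base axis. Payload 3.1 kg.
Tool frame: the origin (TCP) lies midway between the tips of the shut fingers; the grasp point (between the pads) lies 19 mm behind it (manip.hold_point_z is the distance from the TCP to the grasp point, in m); x points along the fingers, y is the direction in which the jaws open and shut, and the axes are right-handed (so a half turn about x gives the same grasp; the last joint's range is limited). The gripper opens to 85 mm and grips with 20 to 120 N. Pads are 22 mm wide; open, the fingers measure 114 mm over their backs; the gripper's body (76 mm by 85 mm) begins 54 mm behind the grasp point. The pads swing forward as they close: fully open they stand 13 mm farther back than shut.
Start: joints at [-1.349, 0.527, 1.433, -0, 1.181, -0.178], TCP at [0.243, -0.576, 0.231] pointing down, gripper open.
Joint ranges: [-3.08, 3.08], [-0.75, 2.2], [0.22, 2.44], [-1.43, 4.57], [0, 2.65], [-2.85, 2.85]. Speed limits (rad/s): [2.79, 2.79, 3.14, 3.14, 3.14, 3.14].

INTERFACE

Orientations are given as a unit quaternion [x, y, z, w].
In Python, from station import manip, snapshot gives the robot as it stands.
- The arm moves only by the shell command python3 -m crank 'ROWS' [FORCE]. ROWS is JSON, a list of rows, each a list of 5 numbers: the finger opening in m, from 0 to 0.0854, then the shift along the tool's x, y, z in m, then the turn about the tool's x in rad. In form: [[grip, tx, ty, tz, yaw], ...]. A call has 1 to 5 rows; each row shifts and turns the commanded pose from where the row before left it, along the tool's axes as they then stand; what a row does not reach is not made up. A row lasts 1/10 s, in which the tool goes at most 50 mm and 8.59 degrees, less where a joint would pass 70% of its speed; a pose out of reach is approached as far as the arm can. A call is refused whole if a number of a shift passes 0.05 or a number of a turn 0.15, either way. A call with a gripper value outside its range is refused whole. The fingers move at their own pace and stop on an object; FORCE is the grip in N (left out, the last holds). Time passes only in rows, so rows that do not move let the fingers close. It gives the time, the measured TCP pose, the force and the opening at its end, in the units of the state.
- manip.sense(): the state, without advancing time (a new reading comes with each control period).
- snapshot(name): name is "side" or "top" or "wrist"; returns a dict with "image" (384x512x3 uint8, blue, green, red), "range_z" (384x512 float32, m along the optical axis (not along the pixel's ray), 0 where there is no reading), "vertical_fov" (degrees; the focal length in pixels is half the picture's height over the tangent of half this angle, whatever the lens; pixels are square), "cx", "cy" (the principal point, pixels), "distortion" ([k1, k2, p1, p2, k3] as OpenCV has them; the pictures are not rectified), "extrinsics" (4x4, takes a point from world to camera coordinates); the wrist camera has in their place "T_tool_cam" (4x4, takes a point from camera to tool coordinates, whose origin is the TCP and whose axes are the tool frame's). Camera axes: x right, y up, looking along -z (the intrinsics and any distortion apply to the point x, -y, -z); pixel columns grow to the right and rows downward; lengths in m; the calibration is good to about 2 mm. A picture is of the moment at which its call begins: read the wrist's pose just before it.
- manip.sign_off(): hands the job in, once; it reports no verdict.
The state is a dict: "t": time; "q": joint angles; "qd": joint speeds; "tau": joint torques, N m; "tcp_pos": TCP position; "tool_rot": TCP orientation; "force": force on the tool from outside, world axes, zero at the start; "ft_torque": the same for the moment, N m; "finger_gap": opening from 0.0 (shut) to 1.0 (fully open).
Only numpy, scipy, OpenCV 4.12 (cv2) and the standard library are available. Lean on these libraries where they do the work, as an engineer would, in place of code of your own. Each camera call takes 0.05 s, during which the arm holds its last target.

TASK

Take the gauge with the yellow handle out of the wooden stand and lower its blade into the gap between the blue jaws of the bottle neck clamp, so that I can close the jaws onto it. Put it in near the middle of the jaws, square to them and fully home, its shoulder flat on top of both jaws; let go only once it is down, and leave it standing there. Leave the red-handled gauge in the stand.

Things in the scene. Friction and masses are not known exactly. Their poses are not given: they have to be found in the camera images.
- yellow_gauge: Yellow-handled gauge, 0.12 kg, upright in a slot of the stand. Origin: underside centre of its aluminium shoulder plate (48 mm in x, 40 in y, 8 thick), which rests on the stand. Handle above: 24 (x) by 30 (y), z = 7 to 71 mm; grip it with the fingers closing along x. Steel blade below: 5 thick (x), 28 wide (y), down to z = -40 mm. Pull straight up.
- red_gauge: The wrong gauge, in the stand's other slot: same shape, origin and axes as the yellow one, but with a red handle and a 9 mm blade. Which slot holds which varies. To be left alone.
- stand: Fixed light wooden block, 70 (x) x 170 (y) x 55 mm high, origin at the underside's centre. Two slots, 15 (x) by 37 mm (y), at y = +45 and -45 mm, hold the gauges, whose blades lie along the stand's y. Left of the work stands a filling machine; its boom, up to 0.38 m above the desk, ends over x = 0.4, y = 0.02 m: keep clear of it.
- clamp_gap (a point): Gap of the fixed bottle neck clamp (grey base, two blue jaws with steel bevels): its middle, at the jaws' flat tops, 66 mm above the desk. x across the gap, y along it. 14 mm wide, flared to 30 mm in the top 10 mm; 54 mm deep; jaws 64 mm long (y), out to x = +-40 mm; screw on +x to 97 mm, 36 mm below. With the gauge home its origin is here, blade along y, either way round.
There are look-alikes about, which are no part of the job. What is shaped like the part that bears clamp_gap but purple is not meant.

How it is judged:
By the outcome, as a careful person would: the job done as asked, in the order asked, and still so for the second after the job is handed in, with the robot touching nothing.
It also fails if it takes over 45 s, if anything falls off the work surface, if the arm or the gripper's body presses on something with over 40 N, if the wrist force passes 120 N, or if a joint passes its speed limit or range.

## Working session

There is one attempt and no reset: what is moved stays moved. The work goes in short steps, Python scripts to look and compute and a shell command to move; the robot and the scene stay as the last step left them, time stands still between calls to the robot, and variables do not carry over. Pictures are saved under pics/ and viewed, and the job is handed in when it is done.

```bash
ls; mkdir -p pics; cat > h.py <<'E'
import numpy as np, cv2
from station import manip, snapshot
from scipy.spatial.transform import Rotation as R
def shot(name,fn):
    s=manip.sense(); d=snapshot(name); cv2.imwrite(f'pics/{fn}.png',d['image'])
    d['tcp']=s['tcp_pos']; d['rot']=s['tool_rot']
    np.save(f'pics/{fn}.npy',d,allow_pickle=True); return d
def load(fn): return np.load(f'pics/{fn}.npy',allow_pickle=True).item()
def camT(d):  # cam->world
    if 'extrinsics' in d and d['extrinsics'] is not None: return np.linalg.inv(np.array(d['extrinsics']))
    T=np.eye(4);T[:3,:3]=R.from_quat(d['rot']).as_matrix();T[:3,3]=d['tcp']
    return T@np.array(d['T_tool_cam'])
def K(d):
    f=192/np.tan(np.radians(d['vertical_fov'])/2)
    return np.array([[f,0,d['cx']],[0,f,d['cy']],[0,0,1]])
def ray(d,u,v):
    p=cv2.undistortPoints(np.array([[[u,v]]],float),K(d),np.array(d['distortion'],float))[0,0]
    return np.array([p[0],-p[1],-1.])
def at_z(d,u,v,z):
    T=camT(d);r=T[:3,:3]@ray(d,u,v);o=T[:3,3];return o+r*(z-o[2])/r[2]
def at_depth(d,u,v):
    z=d['range_z'][int(round(v)),int(round(u))];T=camT(d);return (T@np.append(ray(d,u,v)*z,1))[:3]
def proj(d,P):
    T=np.linalg.inv(camT(d));p=(T@np.append(P,1))[:3]
    return cv2.projectPoints(np.array([[p[0],-p[1],-p[2]]]),np.zeros(3),np.zeros(3),K(d),np.array(d['distortion'],float))[0].ravel()
def cloud(d):
    vv,uu=np.mgrid[0:384,0:512]
    p=cv2.undistortPoints(np.stack([uu,vv],-1).reshape(-1,1,2).astype(float),K(d),np.array(d['distortion'],float))[:,0]
    z=d['range_z'].reshape(-1,1); c=np.c_[p[:,:1],-p[:,1:],-np.ones(len(p))]*z
    T=camT(d);w=c@T[:3,:3].T+T[:3,3];w[z[:,0]==0]=np.nan
    return w.reshape(384,512,3)
def crop(fn,x0,y0,x1,y1,k,out):
    im=cv2.imread(f'pics/{fn}.png')[y0:y1,x0:x1];cv2.imwrite(f'pics/{out}.png',cv2.resize(im,None,fx=k,fy=k,interpolation=cv2.INTER_CUBIC))
E
python3 - <<'E'
from h import *
print(manip.sense())
for n in ['side','top','wrist']:
    d=shot(n,n+'0'); print(n,camT(d)[:3].round(3),K(d).round(1).tolist(),d['distortion'])
E
```

```text
pics
{'t': 0.0, 'q': array([-1.34951503e+00,  5.28465705e-01,  1.43393137e+00, -2.05906334e-06,
        1.18138867e+00, -1.78525274e-01]), 'qd': array([ 1.14108783e-04,  2.46769592e-04,  1.02700679e-03,  1.27653108e-03,
       -3.89744564e-04,  5.72407093e-06]), 'tau': array([ 4.95517979e-04, -4.42348087e+01, -1.78025740e+01, -2.37728100e-04,
        8.28652323e-03, -2.99905764e-06]), 'tcp_pos': array([ 0.24312464, -0.57498265,  0.23032466]), 'tool_rot': array([-0.69300759, -0.14118878,  0.69304208, -0.13963841]), 'force': array([ 0.6527505 , -0.11325177,  0.52788783]), 'ft_torque': array([-0.00261934,  0.04297834,  0.02072295]), 'finger_gap': 1.00131666127355}
side [[-0.838 -0.379  0.392  0.868]
 [ 0.546 -0.583  0.602  0.368]
 [ 0.001  0.718  0.696  0.681]] [[460.5, 0.0, 252.3], [0.0, 460.5, 193.7], [0.0, 0.0, 1.0]] [-0.15680161  0.          0.          0.          0.        ]
top [[-0.023  0.996 -0.085  0.472]
 [-1.    -0.021  0.023 -0.123]
 [ 0.021  0.086  0.996  0.94 ]] [[391.4, 0.0, 257.8], [0.0, 391.4, 186.6], [0.0, 0.0, 1.0]] [-0.0869115  0.         0.         0.         0.       ]
wrist [[ 0.39   0.879  0.274  0.313]
 [-0.921  0.373  0.114 -0.545]
 [-0.003 -0.297  0.955  0.373]] [[266.9, 0.0, 253.4], [0.0, 266.9, 191.3], [0.0, 0.0, 1.0]] [-0.05182971  0.          0.          0.          0.        ]
```

View pics/top0.png

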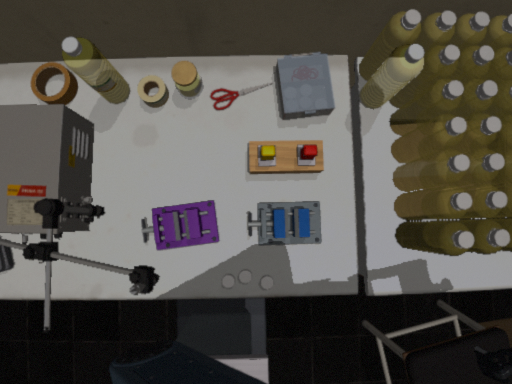

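View pics/side0.png

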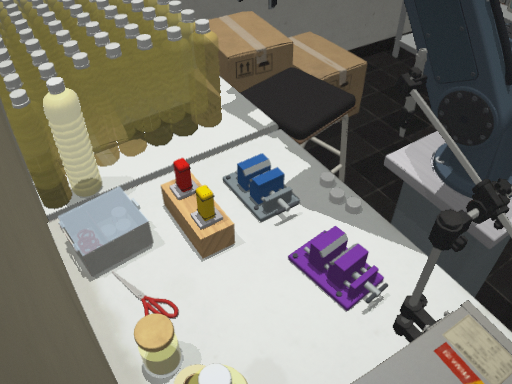

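View pics/wrist0.png

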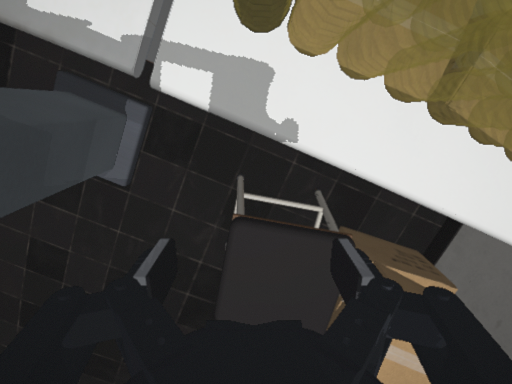

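The top view shows the stand at about (285,157), with the yellow gauge at (268,153) and the red one at (309,152). The blue clamp is at about (290,222), with its screw towards +y (image left). The purple look-alike is at (185,225).

```bash
python3 - <<'E'
from h import *
crop('top0',235,125,335,255,5,'ctop'); crop('side0',155,140,305,260,5,'cside')
d=load('top0');w=cloud(d)
sub=w[130:250,240:335]
for n in ['top0','side0']:
    d=load(n);w=cloud(d);im=d['image'].astype(int);b,g,r=im[...,0],im[...,1],im[...,2]
    near=(w[...,0]>.3)&(w[...,0]<.75)&(w[...,1]<-.05)&(w[...,1]>-.4)
    for nm,m in [('yel',(r>150)&(g>150)&(b<90)),('red',(r>140)&(g<60)&(b<60)),('blue',(b>100)&(r<60))]:
        m=m&near; P=w[m]; 
        if not len(P): continue
        zt=np.nanpercentile(P[:,2],97); T=P[P[:,2]>zt-.006]
        print(n,nm,m.sum(),zt.round(4),len(T),np.nanmedian(T,0).round(4),np.nanmin(T,0).round(3),np.nanmax(T,0).round(3))
        c=T[:,:2].astype(np.float32); print(cv2.minAreaRect(c))
E
```

```text
top0 yel 27 0.1277 27 [ 0.6146 -0.1655  0.1253] [ 0.612 -0.174  0.122] [ 0.619 -0.157  0.128]
((0.615706741809845, -0.16548217833042145), (0.016980433836579323, 0.006700541358441114), 88.15603637695312)
top0 red 79 0.1281 79 [ 0.6178 -0.2547  0.1257] [ 0.611 -0.266  0.123] [ 0.626 -0.246  0.129]
((0.6184751391410828, -0.25571614503860474), (0.019878610968589783, 0.015283283777534962), 88.96785736083984)
top0 blue 572 0.069 567 [ 0.4635 -0.2332  0.0663] [ 0.433 -0.256  0.063] [ 0.495 -0.178  0.071]
((0.4641273319721222, -0.2169124186038971), (0.060975875705480576, 0.07827387750148773), 0.7669147253036499)
side0 yel 131 0.1276 130 [ 0.6231 -0.1631  0.1259] [ 0.612 -0.18   0.122] [ 0.632 -0.151  0.128]
((0.6221752166748047, -0.16559268534183502), (0.020533613860607147, 0.029431095346808434), 0.10246770083904266)
side0 red 112 0.1279 107 [ 0.6235 -0.2506  0.1259] [ 0.612 -0.267  0.122] [ 0.633 -0.24   0.129]
((0.6226159334182739, -0.25399261713027954), (0.020598653703927994, 0.027042916044592857), 2.8736343383789062)
side0 blue 415 0.0682 414 [ 0.4713 -0.1968  0.0661] [ 0.439 -0.255  0.063] [ 0.5   -0.176  0.07 ]
((0.470327764749527, -0.21550166606903076), (0.06141521781682968, 0.07835880666971207), 1.668928623199463)
```

View pics/ctop.png

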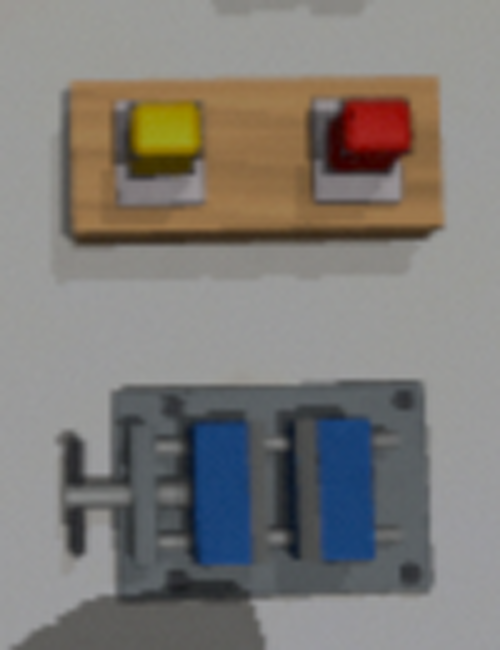

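View pics/cside.png

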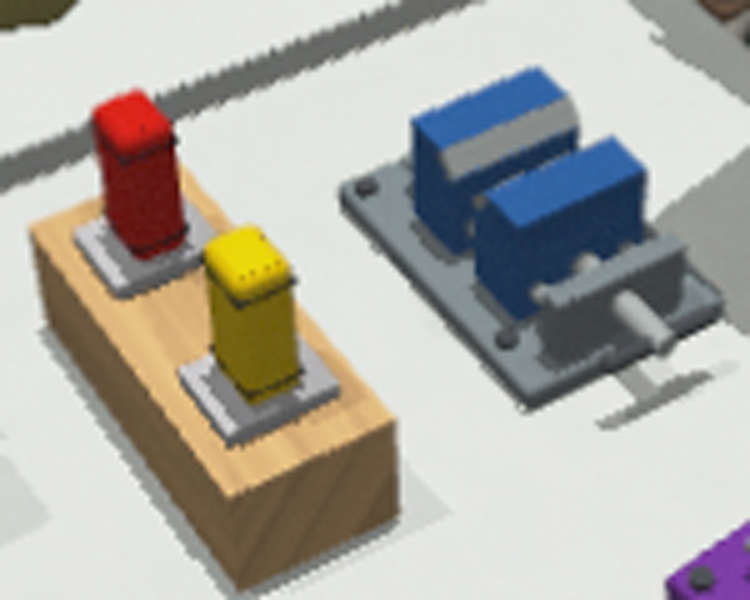

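```bash
cat >> h.py <<'E'
def go(target,ydir):
    """shift in tool axes and turn about tool x to bring tool y onto horizontal direction ydir (deg) (either way)"""
    s=manip.sense();M=R.from_quat(s['tool_rot']).as_matrix();p=s['tcp_pos']
    d=M.T@(np.array(target)-p)
    cur=np.degrees(np.arctan2(M[1,1],M[0,1])); dd=(ydir-cur+90)%180-90
    # tool x down: turn about tool x is -world z
    print('tcp',p.round(4),'toolx',M[:,0].round(4),'ydir',cur.round(2),'q6',s['q'][5].round(3),'t',s['t'],'F',s['force'].round(1),'gap',round(s['finger_gap'],3))
    print('shift tool',d.round(4),'turn about tool x rad',(-np.radians(dd)).round(4),'shift if after turn',(R.from_rotvec([np.radians(dd),0,0]).as_matrix()@d).round(4))
E
python3 - <<'E'
from h import *
go([.555,-.165,.23],0); M=R.from_quat(manip.sense()['tool_rot']).as_matrix(); print(M.round(3)); d=load('wrist0');print(np.array(d['T_tool_cam']).round(3),manip.hold_point_z)
E
```

```text
tcp [ 0.2432 -0.5752  0.2305] toolx [-3.0e-04  1.7e-03 -1.0e+00] ydir -67.1 q6 -0.178 t 0.15 F [-0.2  0.8  0.3] gap 1.001
shift tool [ 0.0011 -0.2565 -0.4469] turn about tool x rad -1.1711 shift if after turn [ 0.0011  0.3118 -0.4102]
[[-0.     0.389 -0.921]
 [ 0.002 -0.921 -0.389]
 [-1.    -0.002 -0.   ]]
[[ 0.001  0.297 -0.955 -0.142]
 [ 1.    -0.001  0.    -0.001]
 [-0.001 -0.955 -0.297 -0.076]
 [ 0.     0.     0.     1.   ]] 0.0187
```

```bash
python3 -m crank '[[0.0854,0,0,0,-0.145],[0.0854,0,0,0,-0.145],[0.0854,0,0,0,-0.145],[0.0854,0,0,0,-0.145],[0.0854,0,0,0,-0.145]]' 60
python3 -m crank '[[0.0854,0,0,0,-0.145],[0.0854,0,0,0,-0.145],[0.0854,0,0,0,-0.145],[0.0854,0,0,0,-0.01],[0.0854,0,0,0,0]]'
python3 -c "
from h import *
go([.60,-.165,.24],0)"
```

```text
t: 0.65
tcp_pos: [0.2432, -0.5754, 0.2309]
tool_rot: [0.597, 0.379, -0.597, 0.379]
force: [-0.1, 0.2, -0.4]
finger_gap: 1.003
t: 1.15
tcp_pos: [0.2432, -0.5755, 0.231]
tool_rot: [0.501, 0.499, -0.501, 0.499]
force: [-0.2, 0.9, -0.3]
finger_gap: 0.999
tcp [ 0.2432 -0.5755  0.231 ] toolx [-2.e-04  7.e-04 -1.e+00] ydir -0.21 q6 -1.346 t 1.15 F [-0.2  0.9 -0.3] gap 0.999
shift tool [-0.0088  0.3552 -0.4118] turn about tool x rad -0.0037 shift if after turn [-0.0088  0.3568 -0.4105]
```

```bash
python3 -m crank '[[0.0854,-0.005,0,-0.04,0],[0.0854,0,0,-0.04,0],[0.0854,0,0,-0.04,0],[0.0854,0,0.01,-0.04,0],[0.0854,0,0.02,-0.035,0]]'
python3 -m crank '[[0.0854,0,0.035,-0.03,0],[0.0854,0,0.035,-0.03,0],[0.0854,0,0.035,-0.03,0],[0.0854,0,0.035,-0.03,0],[0.0854,0,0.035,-0.03,0]]'
python3 -c "
from h import *
go([.60,-.165,.24],0)"
```

```text
t: 1.65
tcp_pos: [0.2727, -0.3785, 0.2363]
tool_rot: [0.502, 0.499, -0.501, 0.498]
force: [1.3, -0.4, 1.2]
finger_gap: 1.004
t: 2.15
tcp_pos: [0.4499, -0.2295, 0.2365]
tool_rot: [-0.501, -0.499, 0.501, -0.499]
force: [0.1, -0.9, 0.2]
finger_gap: 1.0
tcp [ 0.4499 -0.2295  0.2365] toolx [ 4.e-04 -4.e-04 -1.e+00] ydir -0.21 q6 -0.69 t 2.15 F [ 0.1 -0.9  0.2] gap 1.0
shift tool [-0.0034  0.1498 -0.0651] turn about tool x rad -0.0037 shift if after turn [-0.0034  0.1501 -0.0645]
```

```bash
python3 -c "
from h import *
d=shot('wrist','w1');cv2.imwrite('pics/w1b.png',cv2.resize(d['image'],(768,576),interpolation=cv2.INTER_CUBIC))
print(proj(d,[.467,-.217,.066]),proj(d,[.62,-.166,.126]))"
```

```text
[267.80409554 165.13703763] [433.10978596 125.30101902]
```

View pics/w1b.png

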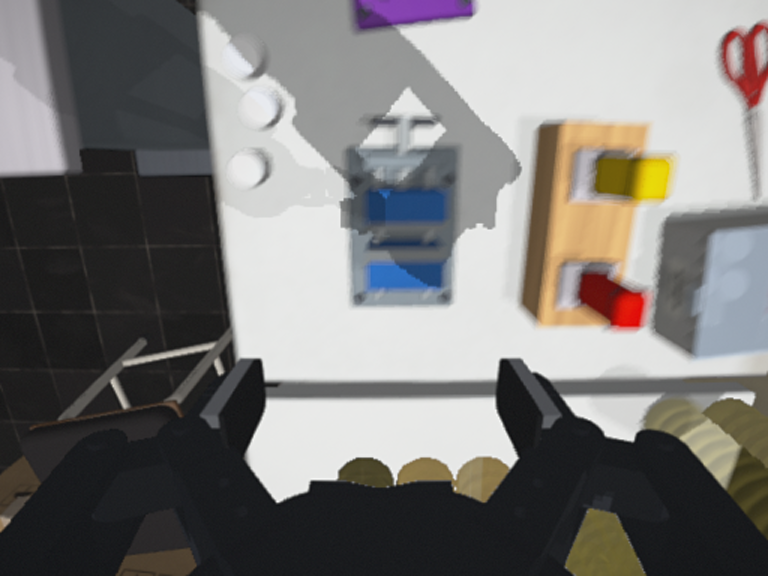

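```bash
python3 -c "
from h import *
crop('w1',225,90,315,210,6,'cw1'); crop('w1',340,70,460,230,4,'cw1b')"
```

```text
(no output)
```

View pics/cw1.png

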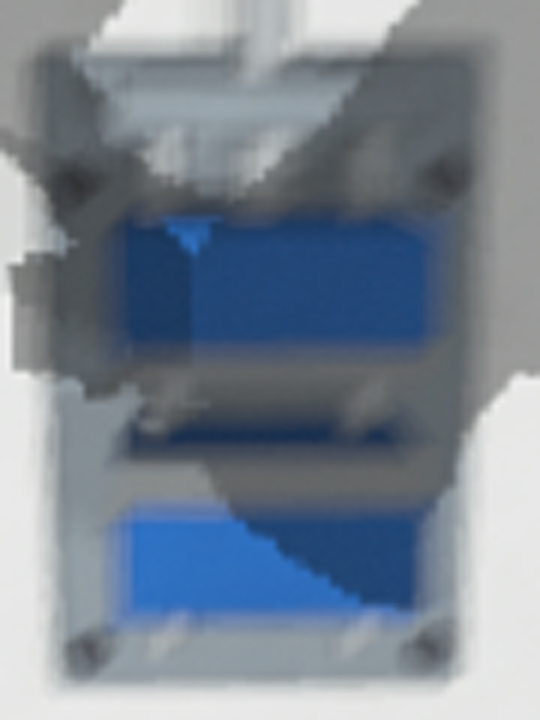

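View pics/cw1b.png

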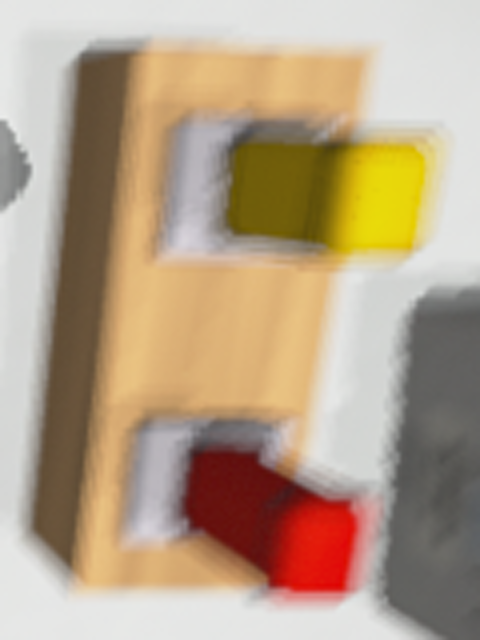

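```bash
python3 - <<'E'
from h import *
def pts(fn,x0,y0,k,L,z):
    d=load(fn); return np.array([at_z(d,x0+(X+.5)/k-.5,y0+(Y+.5)/k-.5,z) for X,Y in L])
P=pts('w1',225,90,6,[(125,348),(432,348),(120,512),(418,512),(120,615),(415,605)],.066);print('wrist',P.round(4))
print(P[:4].mean(0))
# top crop: k=5 origin 235,125 : left jaw inner edge x~248 , right jaw inner ~320
P=pts('top0',235,125,5,[(246,422),(250,562),(318,420),(322,560),(193,422),(196,563),(372,420),(375,558)],.066);print('top',P.round(4));print(P.mean(0))
# side crop k5 origin 155,140
P=pts('side0',155,140,5,[(440,152),(568,96),(412,120),(536,66),(520,225),(648,172),(482,192),(610,138)],.066);print('side',P.round(4),P.mean(0))
E
```

```text
wrist [[ 0.4405 -0.196   0.066 ]
 [ 0.5005 -0.1961  0.066 ]
 [ 0.4392 -0.2289  0.066 ]
 [ 0.4991 -0.2291  0.066 ]
 [ 0.4389 -0.2506  0.066 ]
 [ 0.4993 -0.2486  0.066 ]]
[ 0.46981541 -0.21253348  0.066     ]
top [[ 0.4956 -0.2006  0.066 ]
 [ 0.4333 -0.2007  0.066 ]
 [ 0.4958 -0.233   0.066 ]
 [ 0.4334 -0.2329  0.066 ]
 [ 0.4962 -0.1769  0.066 ]
 [ 0.4335 -0.1767  0.066 ]
 [ 0.4952 -0.2573  0.066 ]
 [ 0.4337 -0.2567  0.066 ]]
[ 0.46458869 -0.21685427  0.066     ]
side [[ 0.5003 -0.232   0.066 ]
 [ 0.4366 -0.233   0.066 ]
 [ 0.4993 -0.2553  0.066 ]
 [ 0.4368 -0.2567  0.066 ]
 [ 0.4972 -0.1782  0.066 ]
 [ 0.4367 -0.1762  0.066 ]
 [ 0.4992 -0.2025  0.066 ]
 [ 0.4374 -0.2016  0.066 ]] [ 0.46792396 -0.21692497  0.066     ]
```

```bash
python3 - <<'E'
from h import *
def pts(fn,x0,y0,k,L,z):
    d=load(fn); return np.array([at_z(d,x0+(X+.5)/k-.5,y0+(Y+.5)/k-.5,z) for X,Y in L])
print('wrist stand top',pts('w1',340,70,4,[(143,45),(78,585),(372,50),],.055).round(4))
print('wrist yel top ',pts('w1',340,70,4,[(378,195)],.126).round(4), pts('w1',340,70,4,[(318,545)],.126).round(4))
print('top stand top',pts('top0',235,125,5,[(72,80),(440,77),(72,233),(440,228)],.055).round(4))
print('side stand top',pts('side0',155,140,5,[(230,495),(397,420),(32,232),(190,175)],.055).round(4))
print('side yel platform front corners',pts('side0',155,140,5,[(232,440),(340,386),(180,378)],.055).round(4))
print('top yel ',pts('top0',235,125,5,[(167,127)],.126).round(4),pts('top0',235,125,5,[(378,127)],.126).round(4))
print('side yel ',pts('side0',155,140,5,[(247,252)],.126).round(4),pts('side0',155,140,5,[(133,120)],.126).round(4))
go([.60,-.165,.24],0)
E
```

```text
wrist stand top [[ 0.59   -0.1208  0.055 ]
 [ 0.5892 -0.2874  0.055 ]
 [ 0.6585 -0.1207  0.055 ]]
wrist yel top  [[ 0.6198 -0.1596  0.126 ]] [[ 0.6207 -0.2472  0.126 ]]
top stand top [[ 0.6544 -0.1261  0.055 ]
 [ 0.653  -0.2961  0.055 ]
 [ 0.5837 -0.1246  0.055 ]
 [ 0.5827 -0.2933  0.055 ]]
side stand top [[ 0.6551 -0.1268  0.055 ]
 [ 0.5864 -0.1252  0.055 ]
 [ 0.6563 -0.291   0.055 ]
 [ 0.587  -0.2866  0.055 ]]
side yel platform front corners [[ 0.6419 -0.1495  0.055 ]
 [ 0.5952 -0.1513  0.055 ]
 [ 0.6435 -0.1874  0.055 ]]
top yel  [[ 0.619  -0.1655  0.126 ]] [[ 0.6174 -0.2549  0.126 ]]
side yel  [[ 0.6211 -0.1654  0.126 ]] [[ 0.6225 -0.2515  0.126 ]]
tcp [ 0.4546 -0.2251  0.2368] toolx [ 0.0056  0.0024 -1.    ] ydir 0.01 q6 -0.687 t 2.2 F [3.5 0.1 0.3] gap 1.002
shift tool [-0.0023  0.1454 -0.0601] turn about tool x rad 0.0003 shift if after turn [-0.0023  0.1454 -0.0601]
```

```bash
python3 -m crank '[[0.0854,0,0.035,-0.015,0],[0.0854,0,0.04,-0.015,0],[0.0854,0,0.04,-0.015,0],[0.0854,0,0.035,-0.01,0],[0.0854,0,0.01,-0.003,0]]'
python3 -m crank '[[0.0854,0,0,0,0],[0.0854,0,0,0,0],[0.0854,0,0,0,0]]'
python3 -c "
from h import *
go([.62,-.165,.20],0)
d=shot('wrist','w2');cv2.imwrite('pics/w2b.png',cv2.resize(d['image'],(768,576),interpolation=cv2.INTER_CUBIC))
print(proj(d,[.467,-.217,.066]),proj(d,[.62,-.166,.126]))
go([.62,-.165,.20],0)"
```

```text
t: 2.7
tcp_pos: [0.6119, -0.172, 0.2362]
tool_rot: [0.501, 0.499, -0.5, 0.501]
force: [-0.3, -0.1, 0.4]
finger_gap: 1.003
t: 3.0
tcp_pos: [0.607, -0.1736, 0.2362]
tool_rot: [-0.5, -0.5, 0.501, -0.499]
force: [-0.0, 0.4, 0.8]
finger_gap: 1.0
tcp [ 0.607  -0.1736  0.2362] toolx [-1.6e-03  4.0e-04 -1.0e+00] ydir -0.16 q6 -0.452 t 3.0 F [-0.   0.4  0.8] gap 1.0
shift tool [ 0.0362  0.013  -0.0086] turn about tool x rad -0.0027 shift if after turn [ 0.0362  0.013  -0.0086]
[143.17183235 209.21768022] [266.99090812 182.71342932]
tcp [ 0.6072 -0.1737  0.2364] toolx [-1.1e-03  3.0e-04 -1.0e+00] ydir -0.16 q6 -0.452 t 3.05 F [-0.   1.3  0. ] gap 0.999
shift tool [ 0.0364  0.0128 -0.0087] turn about tool x rad -0.0028 shift if after turn [ 0.0364  0.0128 -0.0087]
```

View pics/w2b.png

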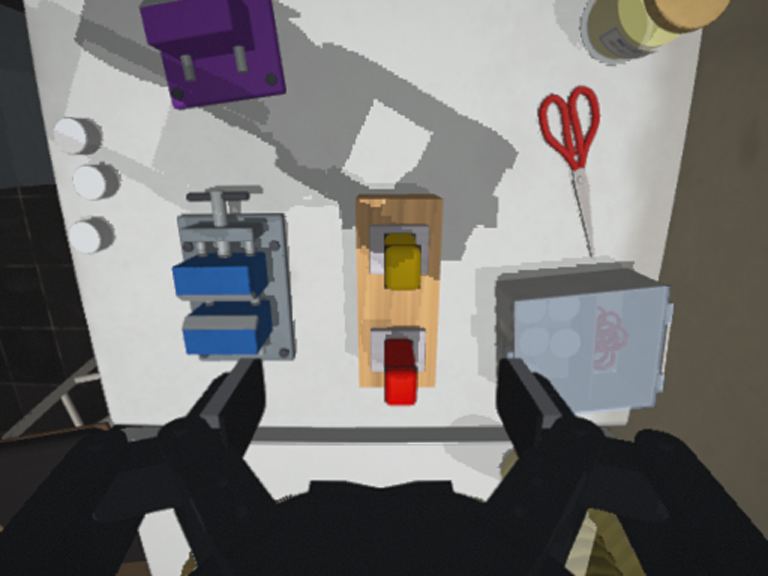

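```bash
python3 -c "
from h import *
crop('w2',230,120,310,280,5,'cw2'); crop('w2',105,135,205,245,6,'cw2b')"
```

```text
(no output)
```

View pics/cw2.png

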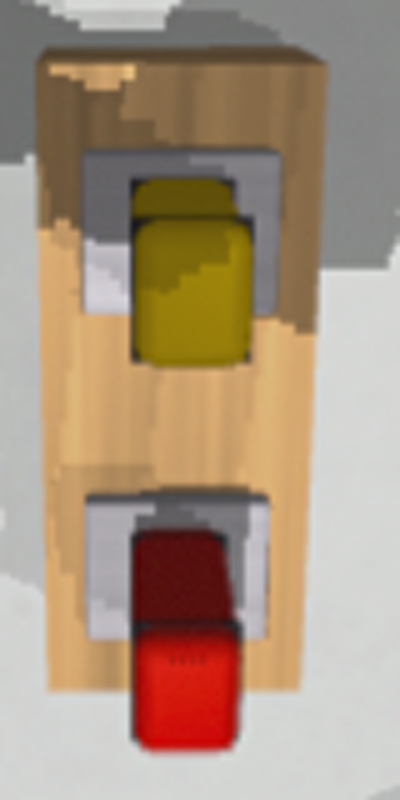

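View pics/cw2b.png

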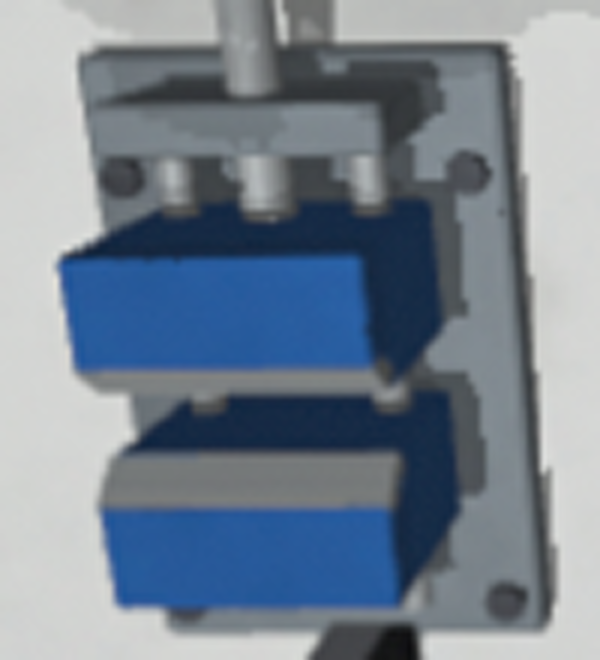

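```bash
python3 - <<'E'
from h import *
def pts(fn,x0,y0,k,L,z):
    d=load(fn); return np.array([at_z(d,x0+(X+.5)/k-.5,y0+(Y+.5)/k-.5,z) for X,Y in L])
P=pts('w2',230,120,5,[(132,216),(254,216),(132,365),(250,365)],.126);print('yel top',P.round(4),P.mean(0).round(4))
print('plate',pts('w2',230,120,5,[(83,153),(279,153),(85,312)],.063).round(4))
P=pts('w2',105,135,6,[(60,260),(362,256),(77,372),(382,370),(102,510),(393,506),(118,606),(395,607)],.066);print('clamp',P.round(4),P.mean(0).round(4))
E
```

```text
yel top [[ 0.6092 -0.1462  0.126 ]
 [ 0.6326 -0.1462  0.126 ]
 [ 0.6092 -0.1762  0.126 ]
 [ 0.6327 -0.1762  0.126 ]] [ 0.6209 -0.1612  0.126 ]
plate [[ 0.5981 -0.1434  0.063 ]
 [ 0.6445 -0.1435  0.063 ]
 [ 0.5982 -0.1824  0.063 ]]
clamp [[ 0.4363 -0.176   0.066 ]
 [ 0.4991 -0.1754  0.066 ]
 [ 0.4362 -0.2002  0.066 ]
 [ 0.5008 -0.1997  0.066 ]
 [ 0.4368 -0.2313  0.066 ]
 [ 0.5002 -0.2302  0.066 ]
 [ 0.4368 -0.2541  0.066 ]
 [ 0.4983 -0.2539  0.066 ]] [ 0.4681 -0.2151  0.066 ]
```

```bash
python3 -m crank '[[0.05,0,0.014,-0.01,0],[0.05,0.02,0,0,0],[0.05,0.02,0,0,0],[0.05,0,0,0,0],[0.05,0,0,0,0]]'
python3 -c "
from h import *
go([.621,-.164,.08],0)
d=shot('wrist','w3')
d=shot('side','s3');crop('s3',130,120,300,260,4,'cs3')
cv2.imwrite('pics/w3b.png',cv2.resize(d['image'],(768,576),interpolation=cv2.INTER_CUBIC))
crop('w3',150,100,370,330,3,'cw3')"
```

```text
t: 3.55
tcp_pos: [0.623, -0.1628, 0.1964]
tool_rot: [0.5, 0.5, -0.5, 0.5]
force: [0.0, -0.0, 0.9]
finger_gap: 0.584
tcp [ 0.623  -0.1628  0.1964] toolx [-1.e-04  3.e-04 -1.e+00] ydir -0.07 q6 -0.428 t 3.55 F [ 0.  -0.   0.9] gap 0.584
shift tool [ 0.1164 -0.002   0.0012] turn about tool x rad -0.0012 shift if after turn [ 0.1164 -0.002   0.0012]
```

View pics/cw3.png

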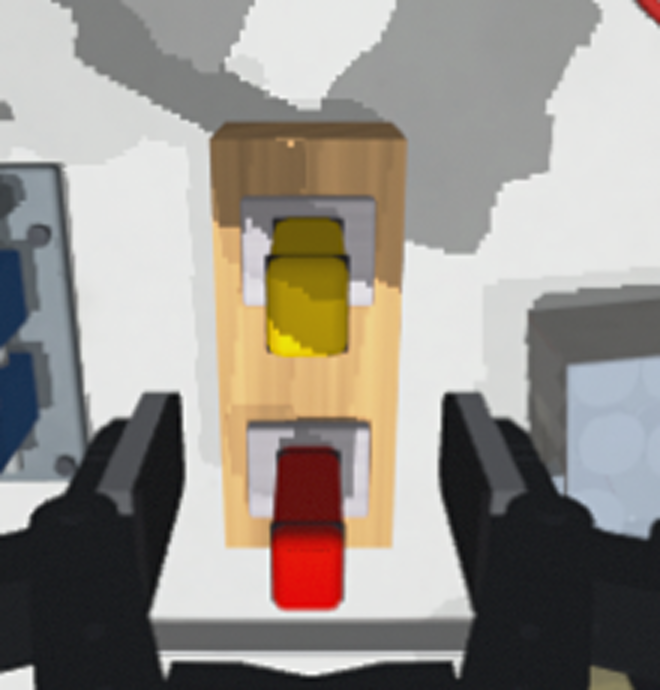

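View pics/cs3.png

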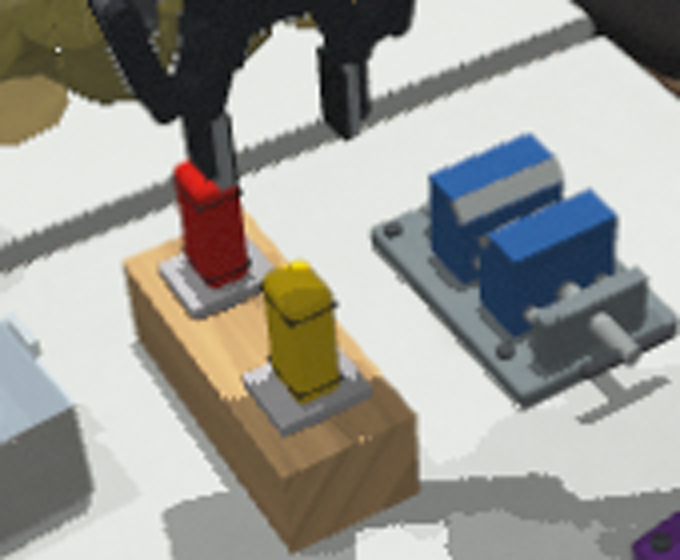

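The yellow handle is centred between the pads (crop x 308, pads' midpoint 312). I'll go down onto it now.

```bash
python3 -m crank '[[0.05,0.02,-0.002,0.001,0],[0.05,0.025,0,0,0],[0.05,0.025,0,0,0],[0.05,0.02,0,0,0],[0.05,0,0,0,0]]'
python3 -c "
from h import *
go([.621,-.164,.08],0)
d=shot('side','s4');crop('s4',130,120,300,260,4,'cs4')"
```

```text
t: 4.15
tcp_pos: [0.6194, -0.1635, 0.1046]
tool_rot: [0.5, 0.501, -0.501, 0.498]
force: [-0.3, -0.5, 0.5]
finger_gap: 0.585
tcp [ 0.6194 -0.1635  0.1046] toolx [-0.0038  0.0018 -1.    ] ydir -0.08 q6 -0.431 t 4.15 F [-0.3 -0.5  0.5] gap 0.585
shift tool [0.0246 0.0017 0.0005] turn about tool x rad -0.0013 shift if after turn [0.0246 0.0017 0.0005]
```

View pics/cs4.png

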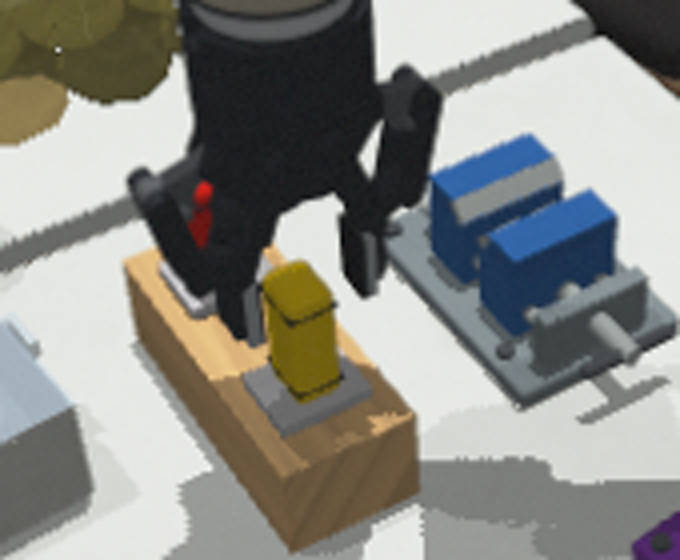

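```bash
python3 -c "
from h import *
d=load('s4')
for P in [[.645,-.1635,.111],[.594,-.1635,.111],[.621,-.164,.126],[.621,-.149,.126],[.621,-.179,.126]]:
    p=proj(d,P); print(P,((p-[130,120])*4).round())
w=cloud(d)
for X,Y in [(250,325),(243,335),(365,285),(372,250),(360,270),(300,285)]: print(X,Y,w[120+Y//4,130+X//4].round(4))
go([.621,-.164,.08],0)
"
```

```text
[0.645, -0.1635, 0.111] [253. 328.]
[0.594, -0.1635, 0.111] [353. 284.]
[0.621, -0.164, 0.126] [298. 282.]
[0.621, -0.149, 0.126] [314. 302.]
[0.621, -0.179, 0.126] [281. 262.]
250 325 [ 0.6504 -0.1552  0.1233]
243 335 [ 0.6538 -0.1571  0.1186]
365 285 [ 0.5935 -0.1543  0.1181]
372 250 [ 0.5886 -0.154   0.1375]
360 270 [ 0.5942 -0.1558  0.127 ]
300 285 [ 0.6202 -0.1634  0.1247]
tcp [ 0.6206 -0.164   0.1062] toolx [-1.e-03  5.e-04 -1.e+00] ydir -0.07 q6 -0.431 t 4.2 F [1.  0.4 0.2] gap 0.585
shift tool [0.0262 0.0005 0.    ] turn about tool x rad -0.0012 shift if after turn [0.0262 0.0005 0.    ]
```

```bash
python3 -c "
from h import *
d=shot('top','t4');crop('t4',235,120,335,255,5,'ct4');d=shot('wrist','w4');crop('w4',150,100,370,330,3,'cw4')"
```

```text
(no output)
```

View pics/cw4.png

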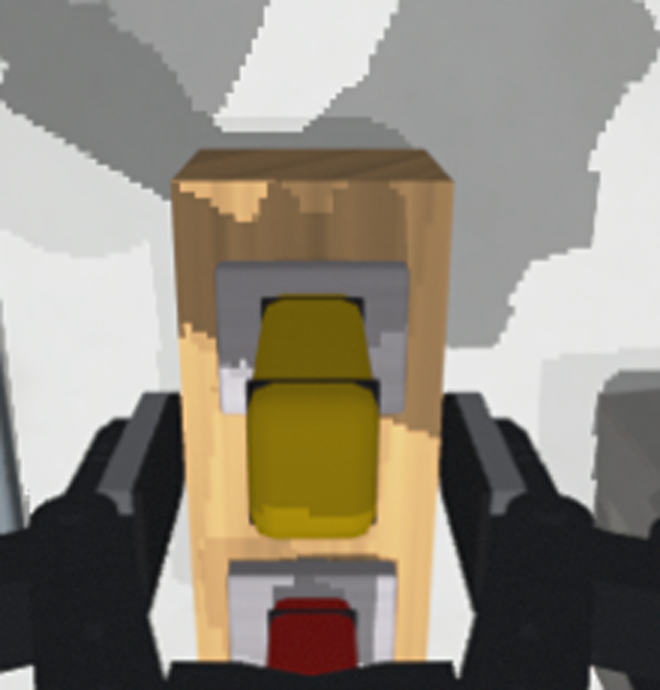

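```bash
python3 -m crank '[[0.05,0.013,0,0,0],[0.05,0.012,0,0,0],[0.05,0,0,0,0],[0.02,0,0,0,0],[0.02,0,0,0,0]]' 60
python3 -m crank '[[0.015,0,0,0,0],[0.015,0,0,0,0],[0.015,0,0,0,0]]' 60
python3 -c "
from h import *
go([.621,-.164,.08],0)"
```

```text
t: 4.8
tcp_pos: [0.621, -0.1642, 0.0815]
tool_rot: [0.5, 0.5, -0.5, 0.5]
force: [1.1, -0.5, -0.4]
finger_gap: 0.274
t: 5.1
tcp_pos: [0.6208, -0.1641, 0.0815]
tool_rot: [0.5, 0.5, -0.5, 0.5]
force: [-0.2, -0.6, -0.4]
finger_gap: 0.274
tcp [ 0.6208 -0.1641  0.0815] toolx [ 2.e-04 -1.e-04 -1.e+00] ydir -0.06 q6 -0.431 t 5.1 F [-0.2 -0.6 -0.4] gap 0.274
shift tool [ 0.0015  0.0002 -0.0001] turn about tool x rad -0.001 shift if after turn [ 0.0015  0.0002 -0.0001]
```

The fingers stopped at 23.4 mm, which matches the 24 mm handle. I'll pull it straight up.

```bash
python3 -m crank '[[0.015,-0.008,0,0,0],[0.015,-0.012,0,0,0],[0.015,-0.02,0,0,0],[0.015,-0.02,0,0,0],[0.015,-0.02,0,0,0]]' 60
python3 -m crank '[[0.015,-0.02,0,0,0],[0.015,-0.015,0,0,0],[0.015,0,0,0,0],[0.015,0,0,0,0]]'
python3 -c "
from h import *
go([.621,-.164,.08],0)
d=shot('side','s5');crop('s5',130,60,320,260,3,'cs5');shot('wrist','w5')"
```

```text
t: 5.6
tcp_pos: [0.6209, -0.1641, 0.1632]
tool_rot: [0.5, 0.499, -0.5, 0.5]
force: [0.6, 0.1, -1.6]
finger_gap: 0.272
t: 6.0
tcp_pos: [0.6207, -0.164, 0.197]
tool_rot: [0.5, 0.499, -0.5, 0.5]
force: [0.4, 0.4, -0.6]
finger_gap: 0.275
tcp [ 0.6207 -0.164   0.197 ] toolx [ 1.e-03 -5.e-04 -1.e+00] ydir -0.06 q6 -0.431 t 6.0 F [ 0.4  0.4 -0.6] gap 0.275
shift tool [ 1.17e-01  2.00e-04 -1.00e-04] turn about tool x rad -0.001 shift if after turn [ 1.17e-01  2.00e-04 -1.00e-04]
```

View pics/cs5.png

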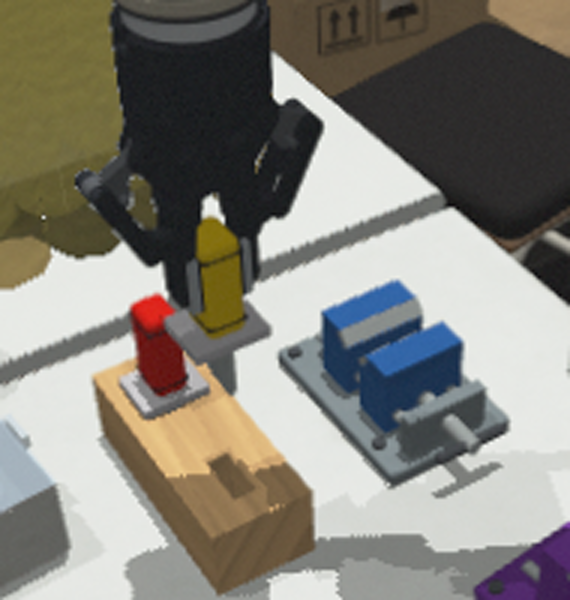

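View pics/w5.png

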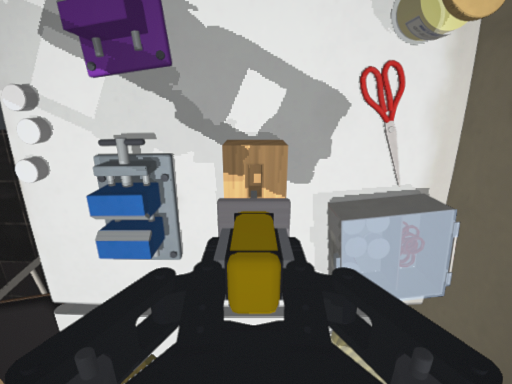

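```bash
python3 -m crank '[[0.015,0,-0.02,0.005,0],[0.015,0,-0.035,0.012,0],[0.015,0,-0.04,0.015,0],[0.015,0,-0.038,0.013,0],[0.015,0,-0.02,0.007,0]]'
python3 -m crank '[[0.015,0,0,0,0.1],[0.015,0,0,0,0.147],[0.015,0,0,0,0.147],[0.015,0,0,0,0.147],[0.015,0,0,0,0.147]]'
python3 -m crank '[[0.015,0,0,0,0.147],[0.015,0,0,0,0.147],[0.015,0,0,0,0.147],[0.015,0,0,0,0.147],[0.015,0,0,0,0.147]]'
python3 -m crank '[[0.015,0,0,0,0.1],[0.015,0,0,0,0.047],[0.015,0,0,0,0],[0.015,0,0,0,0],[0.015,0,0,0,0]]'
python3 -c "
from h import *
go([.468,-.216,.16],-90)"
```

```text
t: 6.6
tcp_pos: [0.4639, -0.2154, 0.1951]
tool_rot: [0.5, 0.501, -0.501, 0.498]
force: [0.2, 0.5, -1.1]
finger_gap: 0.273
t: 7.1
tcp_pos: [0.4671, -0.2156, 0.1954]
tool_rot: [-0.64, -0.3, 0.641, -0.299]
force: [-0.4, 0.4, -1.5]
finger_gap: 0.273
t: 7.6
tcp_pos: [0.4671, -0.2155, 0.1953]
tool_rot: [-0.705, -0.05, 0.706, -0.049]
force: [-0.2, 1.1, -1.7]
finger_gap: 0.275
t: 8.1
tcp_pos: [0.4675, -0.2158, 0.196]
tool_rot: [-0.707, -0.0, 0.707, -0.0]
force: [0.5, -0.4, -0.7]
finger_gap: 0.272
tcp [ 0.4675 -0.2158  0.196 ] toolx [-6.e-04  5.e-04 -1.e+00] ydir -89.97 q6 0.921 t 8.1 F [ 0.5 -0.4 -0.7] gap 0.272
shift tool [ 0.036   0.0002 -0.0005] turn about tool x rad 0.0005 shift if after turn [ 0.036   0.0002 -0.0005]
```

```bash
python3 -m crank '[[0.015,0.02,0,0,0],[0.015,0.026,0,0,0],[0.015,0,0,0,0],[0.015,0,0,0,0],[0.015,0,0,0,0]]'
python3 -c "
from h import *
go([.468,-.216,.16],-90)
d=shot('side','s6');crop('s6',200,80,320,230,4,'cs6');shot('wrist','w6');shot('top','t6');crop('t6',230,120,340,260,5,'ct6')
print(manip.sense()['tcp_pos'])"
```

```text
t: 8.6
tcp_pos: [0.4684, -0.2164, 0.1513]
tool_rot: [0.708, -0.0, -0.707, 0.0]
force: [0.2, -0.3, -1.4]
finger_gap: 0.277
tcp [ 0.4684 -0.2164  0.1513] toolx [ 0.0016 -0.0012 -1.    ] ydir -90.0 q6 0.921 t 8.6 F [ 0.2 -0.3 -1.4] gap 0.277
shift tool [-0.0087 -0.0004  0.0003] turn about tool x rad -0.0 shift if after turn [-0.0087 -0.0004  0.0003]
[ 0.46827587 -0.21634736  0.1513718 ]
```

View pics/cs6.png

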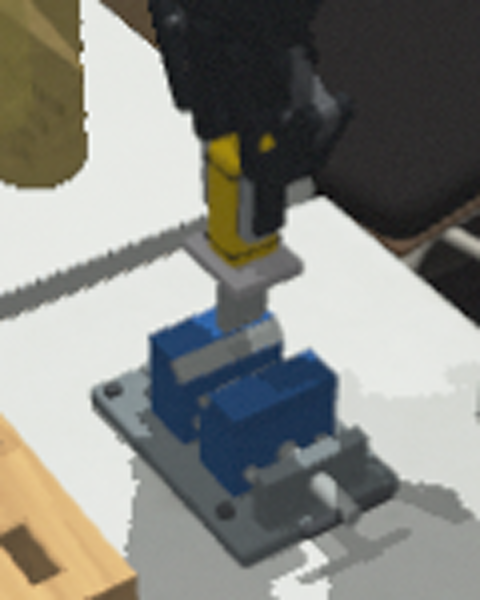

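View pics/w6.png

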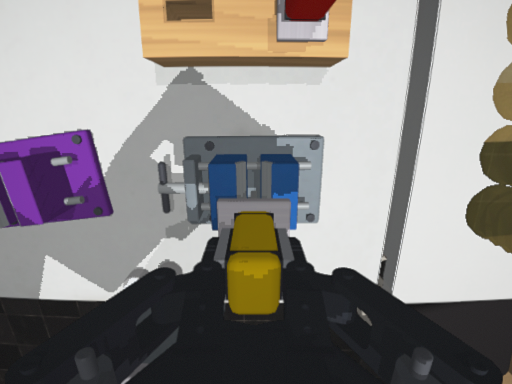

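View pics/ct6.png

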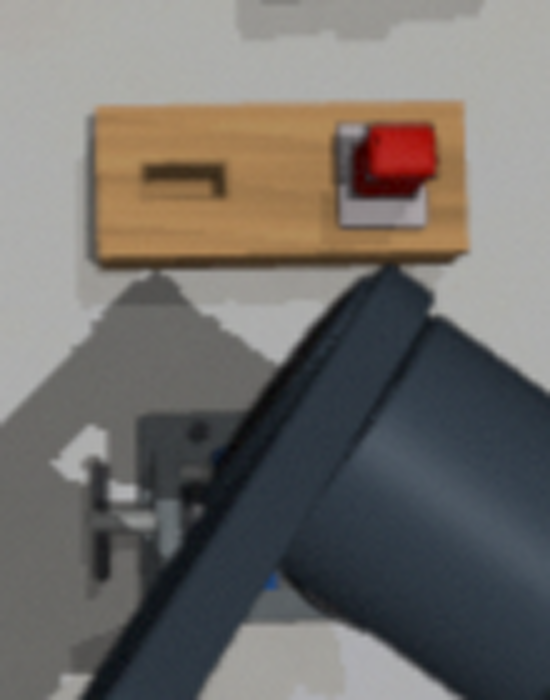

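The side view shows the blade just above the gap. The wrist view shows the gap centred on the handle column at about (254,185). I'll measure the offset before lowering.

```bash
python3 -c "
from h import *
crop('w6',175,125,335,325,4,'cw6')
crop('s6',225,120,295,205,8,'cs6b')"
```

```text
(no output)
```

View pics/cw6.png

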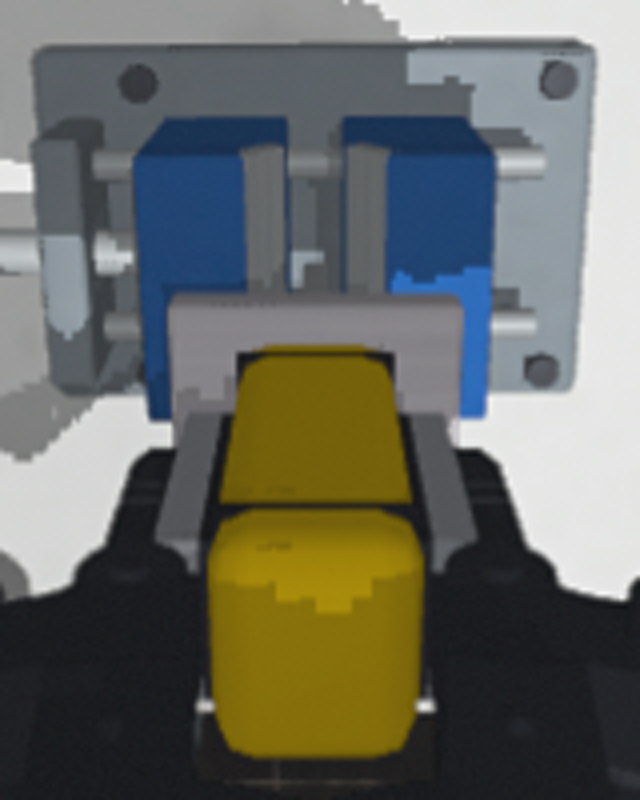

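View pics/cs6b.png

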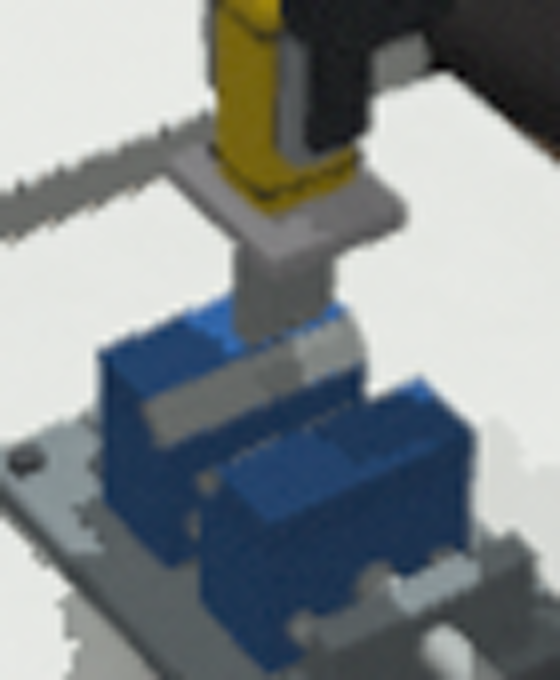

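```bash
python3 - <<'E'
from h import *
def pts(fn,x0,y0,k,L,z):
    d=load(fn); return np.array([at_z(d,x0+(X+.5)/k-.5,y0+(Y+.5)/k-.5,z) for X,Y in L])
print('jaws',pts('w6',175,125,4,[(243,155),(388,155),(135,157),(495,157),(150,418),(486,417)],.066).round(4))
print('plate',pts('w6',175,125,4,[(170,299),(463,299)],.1328).round(4))
print('handle top',pts('w6',175,125,4,[(210,508),(424,508),(210,755),(420,755)],.1958).round(4))
print('side blade',pts('s6',225,120,8,[(238,332),(330,308)],.0848).round(4))
print('side plate',pts('s6',225,120,8,[(270,262),(404,225),(170,160)],.1248).round(4))
print('side jaws',pts('s6',225,120,8,[(100,355),(230,296),(142,405),(150,402),(203,480),(420,380),(268,525),(475,430),(355,322)],.066).round(4))
d=load('s6')
for P in [[.482,-.2164,.085],[.454,-.2164,.085]]: print((proj(d,P)-[225,120])*8)
go([.468,-.216,.16],-90)
E
```

```text
jaws [[ 0.4987 -0.1996  0.066 ]
 [ 0.4987 -0.231   0.066 ]
 [ 0.4983 -0.1762  0.066 ]
 [ 0.4983 -0.2543  0.066 ]
 [ 0.4362 -0.1766  0.066 ]
 [ 0.4365 -0.2553  0.066 ]]
plate [[ 0.4886 -0.1921  0.1328]
 [ 0.4887 -0.2388  0.1328]]
handle top [[ 0.4873 -0.2043  0.1958]
 [ 0.4873 -0.2265  0.1958]
 [ 0.4555 -0.2033  0.1958]
 [ 0.4555 -0.2271  0.1958]]
side blade [[ 0.4773 -0.2239  0.0848]
 [ 0.4526 -0.2191  0.0848]]
side plate [[ 0.4828 -0.2018  0.1248]
 [ 0.4477 -0.196   0.1248]
 [ 0.4813 -0.2487  0.1248]]
side jaws [[ 0.4997 -0.2543  0.066 ]
 [ 0.4587 -0.256   0.066 ]
 [ 0.5011 -0.2319  0.066 ]
 [ 0.4988 -0.2317  0.066 ]
 [ 0.5034 -0.1997  0.066 ]
 [ 0.4364 -0.2014  0.066 ]
 [ 0.499  -0.1773  0.066 ]
 [ 0.4359 -0.1782  0.066 ]
 [ 0.4372 -0.2294  0.066 ]]
[235.23492637 350.85033948]
[328.0089082  311.68469911]
tcp [ 0.4683 -0.2163  0.1514] toolx [ 0.0018 -0.0014 -1.    ] ydir -90.0 q6 0.921 t 8.75 F [ 0.1  0.6 -0.8] gap 0.275
shift tool [-0.0086 -0.0003  0.0003] turn about tool x rad -0.0001 shift if after turn [-0.0086 -0.0003  0.0003]
```

```bash
python3 - <<'E'
from h import *
d=load('s6');w=cloud(d)
for nm,L in {'blade':[(285,280),(270,310),(300,300),(250,320),(310,285)],'plate':[(290,235),(350,215),(230,200),(255,235),(385,205)],'jawfar':[(150,350),(200,330)],'jawnear':[(290,480),(380,440)],'handle':[(240,100),(245,150)],}.items():
    for X,Y in L: print(nm,X,Y,w[int(120+Y/8),int(225+X/8)].round(4))
d=load('w6');w=cloud(d)
for nm,L in {'plate':[(200,320),(320,320),(440,330)],'handletop':[(320,560),(320,650),(320,720)],'jaw':[(200,220),(440,220),(180,250)]}.items():
    for X,Y in L: print(nm,X,Y,w[int(125+Y/4),int(175+X/4)].round(4))
E
```

```text
blade 285 280 [ 0.4681 -0.2174  0.1009]
blade 270 310 [ 0.4735 -0.2165  0.0962]
blade 300 300 [ 0.4643 -0.2159  0.0951]
blade 250 320 [ 0.4798 -0.214   0.0957]
blade 310 285 [ 0.4618 -0.2161  0.099 ]
plate 290 235 [ 0.479  -0.1985  0.1335]
plate 350 215 [ 0.4625 -0.199   0.1333]
plate 230 200 [ 0.485  -0.2171  0.1335]
plate 255 235 [ 0.4867 -0.204   0.1331]
plate 385 205 [ 0.4533 -0.1953  0.1342]
jawfar 150 350 [ 0.4891 -0.2482  0.0679]
jawfar 200 330 [ 0.4716 -0.2488  0.0648]
jawnear 290 480 [ 0.4863 -0.1859  0.0669]
jawnear 380 440 [ 0.4585 -0.1877  0.0653]
handle 240 100 [ 0.4821 -0.2148  0.1646]
handle 245 150 [ 0.4827 -0.2137  0.1515]
plate 200 320 [ 0.4845 -0.1969  0.1319]
plate 320 320 [ 0.4848 -0.2162  0.1326]
plate 440 330 [ 0.4834 -0.2356  0.1325]
handletop 320 560 [ 0.4802 -0.2159  0.1947]
handletop 320 650 [ 0.4702 -0.2159  0.1962]
handletop 320 720 [ 0.4604 -0.2159  0.1961]
jaw 200 220 [ 0.4836 -0.1901  0.0652]
jaw 440 220 [ 0.4838 -0.2432  0.0657]
jaw 180 250 [ 0.477  -0.1854  0.0648]
```

```bash
python3 -c "
from h import *
im=cv2.imread('pics/s6.png')[130:175,238:282];cv2.imwrite('pics/cs6c.png',cv2.resize(im,None,fx=13,fy=13,interpolation=cv2.INTER_NEAREST))"
```

```text
(no output)
```

View pics/cs6c.png

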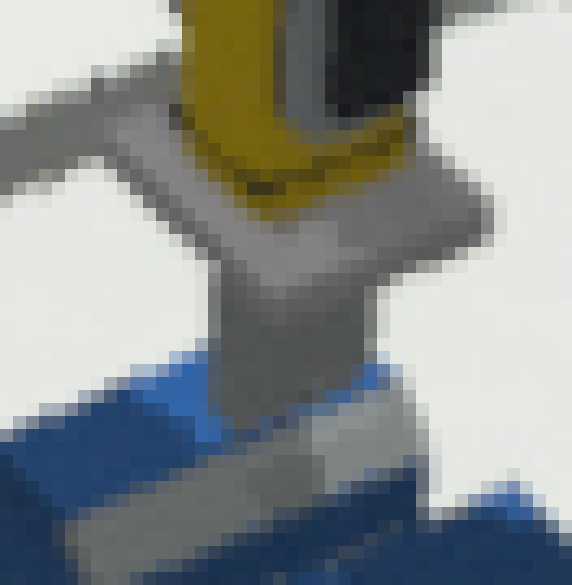

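The blade and gap centres agree within 2 mm in y and 1 mm in x, and the clearance is ±4.5 mm. I'll lower it, slowing near the end.

```bash
python3 -m crank '[[0.015,0.012,0,0,0],[0.015,0.012,0,0,0],[0.015,0.012,0,0,0],[0.015,0.012,0,0,0],[0.015,0,0,0,0]]'
python3 -m crank '[[0.015,0.002,0,0,0],[0.015,0.001,0,0,0],[0.015,0,0,0,0]]'
python3 -c "
from h import *
go([.468,-.216,.0925],-90)
d=shot('side','s7');crop('s7',200,80,320,230,4,'cs7')"
```

```text
t: 9.25
tcp_pos: [0.4663, -0.215, 0.1]
tool_rot: [-0.706, -0.001, 0.708, 0.001]
force: [0.7, 0.4, -2.0]
finger_gap: 0.27
t: 9.55
tcp_pos: [0.4679, -0.2161, 0.0995]
tool_rot: [0.707, -0.0, -0.707, 0.0]
force: [-0.3, 0.0, -1.0]
finger_gap: 0.273
tcp [ 0.4679 -0.2161  0.0995] toolx [ 5.e-04 -4.e-04 -1.e+00] ydir -90.01 q6 0.921 t 9.55 F [-0.3  0.  -1. ] gap 0.273
shift tool [ 0.007  -0.0001 -0.0001] turn about tool x rad -0.0002 shift if after turn [ 0.007  -0.0001 -0.0001]
```

View pics/cs7.png

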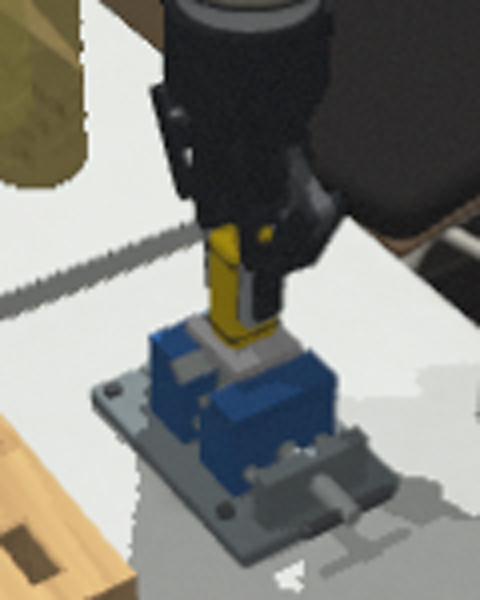

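```bash
python3 -m crank '[[0.015,0.002,0,0,0],[0.015,0.002,0,0,0],[0.015,0.001,0,0,0],[0.015,0,0,0,0],[0.015,0,0,0,0]]'
python3 -m crank '[[0.015,0.001,0,0,0],[0.015,0,0,0,0],[0.015,0,0,0,0]]'
python3 -m crank '[[0.015,0.001,0,0,0],[0.015,0,0,0,0],[0.015,0,0,0,0]]'

```

```text
t: 10.1
tcp_pos: [0.4676, -0.2159, 0.0943]
tool_rot: [-0.707, 0.0, 0.707, 0.0]
force: [0.3, 0.1, -2.1]
finger_gap: 0.273
t: 10.4
tcp_pos: [0.4677, -0.2159, 0.0933]
tool_rot: [-0.707, 0.0, 0.707, 0.0]
force: [0.1, 0.2, -1.8]
finger_gap: 0.274
t: 10.7
tcp_pos: [0.4678, -0.216, 0.0924]
tool_rot: [0.707, -0.0, -0.707, 0.0]
force: [-0.7, -0.3, 0.8]
finger_gap: 0.274
```

```bash
python3 -m crank '[[0.015,0.001,0,0,0],[0.015,0,0,0,0],[0.015,0,0,0,0]]'
python3 -c "
from h import *
F=[manip.sense()['force'].round(1)]
d=shot('side','s8');crop('s8',200,80,320,230,4,'cs8');print(F,manip.sense()['tcp_pos'],manip.sense()['force'])"
```

```text
t: 11.0
tcp_pos: [0.4678, -0.216, 0.0924]
tool_rot: [0.707, -0.0, -0.707, 0.0]
force: [-0.7, 0.8, 7.9]
finger_gap: 0.277
[array([-0.7,  0.8,  7.9])] [ 0.46781471 -0.21601658  0.09240276] [-1.87617973  0.87059588  7.76097345]
```

View pics/cs8.png

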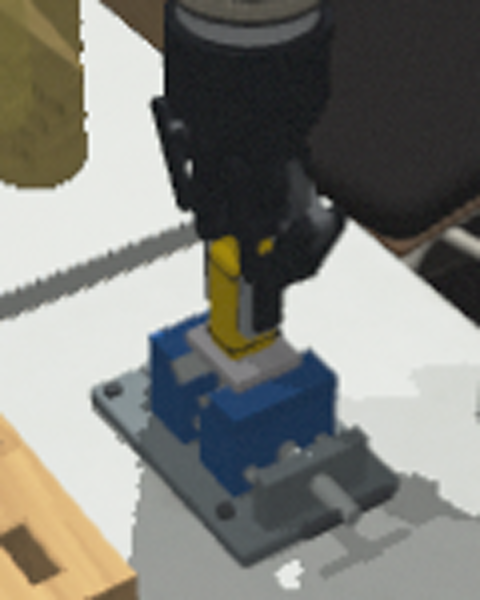

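Contact came at TCP z = 0.0924 (expected 0.0925) with about 8 N upward, so the shoulder is seated. I'll let go and back off straight up.

```bash
python3 -m crank '[[0.03,0,0,0,0],[0.05,0,0,0,0],[0.05,0,0,0,0],[0.05,0,0,0,0],[0.05,0,0,0,0]]'
python3 -m crank '[[0.05,-0.01,0,0,0],[0.05,-0.02,0,0,0],[0.05,-0.03,0,0,0],[0.05,-0.04,0,0,0],[0.05,-0.03,0,0,0]]'
python3 -m crank '[[0.05,-0.02,0,0,0],[0.05,0,0,-0.04,0],[0.05,0,0,0,0],[0.05,0,0,0,0]]'
python3 -c "
from h import *
d=shot('side','s9');crop('s9',200,80,320,230,4,'cs9');shot('wrist','w9');print(manip.sense()['tcp_pos'],manip.sense()['force'])"
```

```text
t: 11.55
tcp_pos: [0.4676, -0.2159, 0.0911]
tool_rot: [-0.707, 0.0, 0.707, 0.0]
force: [0.1, -1.2, -0.4]
finger_gap: 0.586
t: 12.05
tcp_pos: [0.468, -0.2161, 0.224]
tool_rot: [0.708, -0.001, -0.706, 0.0]
force: [0.9, -1.1, 0.5]
finger_gap: 0.582
t: 12.45
tcp_pos: [0.5078, -0.2156, 0.2417]
tool_rot: [-0.707, -0.0, 0.707, -0.0]
force: [-0.6, 0.3, -0.3]
finger_gap: 0.582
[ 0.50658971 -0.2153469   0.24100805] [ 0.31884793  0.39484769 -0.23141513]
```

View pics/cs9.png

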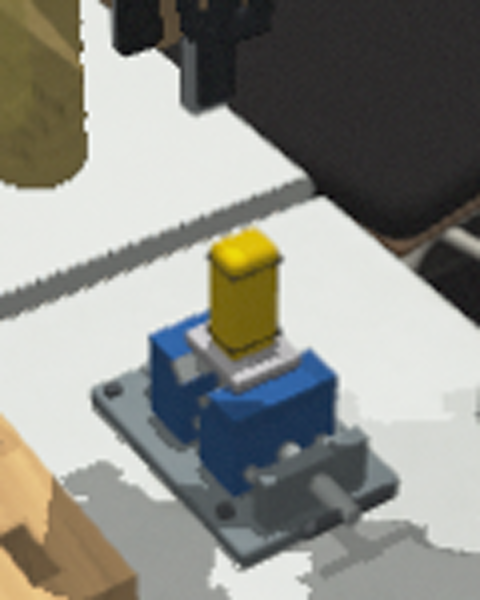

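View pics/w9.png

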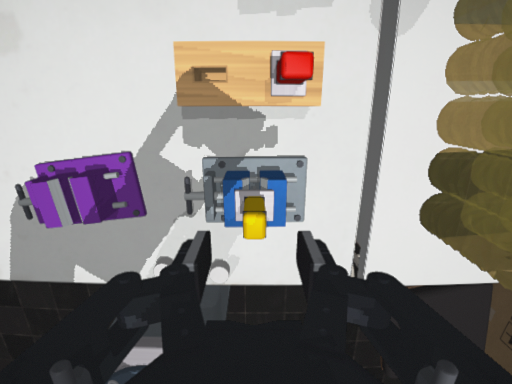

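The gauge stands upright in the blue clamp with its shoulder on both jaws, the gripper is clear, and the red gauge is still in the stand. One numeric check before handing in.

```bash
python3 - <<'E'
from h import *
for n in ['s9','w9']:
    d=load(n);w=cloud(d);im=d['image'].astype(int);b,g,r=im[...,0],im[...,1],im[...,2]
    m=(abs(w[...,0]-.468)<.06)&(abs(w[...,1]+.216)<.06)
    y=m&(r>110)&(g>100)&(b<80)&(w[...,2]>.130);P=w[y];print(n,'handle top',P.mean(0).round(4) if len(P) else 0,P.min(0).round(3),P.max(0).round(3))
    p=m&(w[...,2]>.0715)&(w[...,2]<.078)&(abs(r-b)<25);Q=w[p];A=np.c_[Q[:,:2]-Q[:,:2].mean(0),np.ones(len(Q))]
    print('plate',len(Q),np.linalg.lstsq(A,Q[:,2],rcond=None)[0].round(3),Q.min(0).round(3),Q.max(0).round(3))
E
python3 -c "
from h import *
crop('w9',195,145,315,245,6,'cw9')"
```

```text
s9 handle top [ 0.4715 -0.2113  0.1553] [ 0.457 -0.226  0.13 ] [ 0.483 -0.187  0.391]
plate 159 [-0.003 -0.005  0.074] [ 0.446 -0.24   0.072] [ 0.488 -0.191  0.077]
w9 handle top [ 0.4693 -0.2146  0.136 ] [ 0.455 -0.226  0.131] [ 0.482 -0.203  0.139]
plate 606 [-0.005 -0.001  0.074] [ 0.447 -0.238  0.072] [ 0.487 -0.191  0.076]
```

View pics/cw9.png

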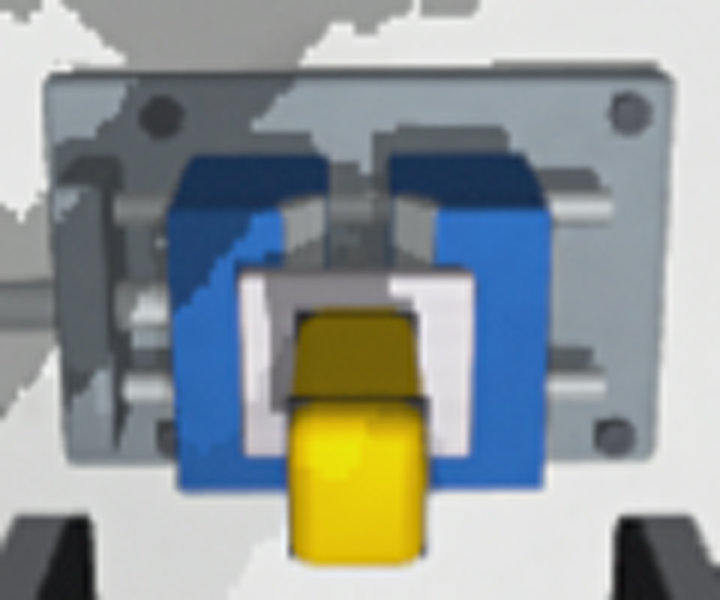

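The plate top is at 0.074 m (0.066 + 0.008) and level. It spans x 0.447–0.487 and y -0.191 to -0.239, centred and square on the jaws.

```bash
python3 -c "
from station import manip
print(manip.sense()['t'],manip.sense()['qd'].round(3)); print(manip.sign_off())"
```

```text
12.55 [-0.004  0.     0.009 -0.002 -0.004  0.003]
the job is handed in; nothing more can be done
None
```

The yellow-handled gauge is out of the stand and standing in the blue clamp's gap. I turned it 90° to match the jaws, lowered it until the shoulder landed at about 8 N, then let go and backed off. The job was handed in at 12.55 s.

**Last checks:** In the final pictures the shoulder top is level at 74 mm, which is right for resting fully home on both jaws. It is square to them and within about 1 mm of the middle. The red gauge is still in the stand and the gripper is clear of everything.

**Disagreements:** Before the grasp, the cameras differed by up to about 5 mm. They came within about 2 mm of each other before I lowered the blade, inside the ±4.5 mm clearance. My first check of the held gauge's height, from corners in the side picture, was off by several millimetres. The depth readings and the height at which the shoulder made contact showed the expected value was right. In the last check, the side camera's handle reading was useless because it picked up part of the gripper, so I relied on the shoulder readings and the wrist view.

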